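# Raise a plaster quadrant out of its tray on the cam-lever model ejector

## Robot

A 7-joint arm with a two-finger parallel gripper is mounted at the origin on the work surface. World frame = base frame: x ahead of the robot, y to its left, z up, the work surface at z = 0. Lengths are in m, angles in rad, forces in N, time in s.
With the tool pointing down it reaches from about 0.35 to 0.9 m from the base axis. Payload 7.2 kg.
Tool frame: the origin (TCP) lies between the finger pads; the fingertips stand 19 mm ahead of it and the grasp point (between the pads) is the TCP; z points along the fingers, y is the line along which they close (so a half turn about z gives the same grasp; the last joint's range is limited). The gripper opens to 88 mm and grips with 3 to 60 N. Pads are 20 mm wide; open, the fingers measure 115 mm over their backs; the gripper's body (75 mm by 178 mm) begins 61 mm behind the grasp point.
Start: joints at [1.069, 0.411, -0.013, 1.596, 0.006, 1.134, -0.082], TCP at [0.263, -0.567, 0.242] pointing down, gripper open.
Joint ranges: [-2.95, 2.95], [-0.29, 1.99], [-1.47, 1.44], [0.14, 2.54], [-1.03, 4.17], [0.13, 1.85], [-2.86, 2.86]. Speed limits (rad/s): [2.39, 2.39, 3.01, 3.01, 3.14, 3.14, 3.14].

## Interface

Orientations are given as a unit quaternion [x, y, z, w].
In Python, from workcell import arm, viewer, workorder gives the robot as it stands.
- The arm moves only by the tool apply_moves, never from a script. Its argument "series" is a list of rows, each an object of numbers: "dx", "dy", "dz": the shift along the world's x, y, z each as a share of 400 mm, from -1 to 1; "spin": the turn about the world's z as a share of 180 degrees, from -1 to 1. In form: [{"dx": .., "dy": .., "dz": .., "spin": ..}, ...]. A call has 1 to 10 rows; each row is the pose to reach, as a shift and turn from the pose commanded when the call began, turning the shorter way round; what a row does not reach only later rows make up. A row lasts 1/10 s, in which the tool goes at most 50 mm and 8.59 degrees, less where a joint would pass 70% of its speed; a pose out of reach is approached as far as the arm can. A call with a number of a shift or a turn outside -1 to 1 is refused whole. A call with a gripper value outside its range is refused whole. "claw" is the opening, from 0 (shut) to 1 (fully open), set as the call begins (left out, the last holds). The fingers move at their own pace and stop on an object; "grip_force" is the grip in N (left out, the last holds). Time passes only in rows, so rows that repeat a pose let the fingers close. It gives the time, the measured TCP pose, the force, the opening and the grip force at its end, in the units of the state.
- arm.get_obs(): the state, without advancing time (a new reading comes with each control period).
- viewer.capture(name): name is "scene" or "top" or "wrist"; returns a dict with "frame" (420x560x3 uint8, blue, green, red), "intrinsics" (3x3 intrinsics, pixels), "pose" (4x4, takes a point from camera to world coordinates). Camera axes: x right, y down, z forward; pixel columns grow to the right and rows downward; lengths in m; the calibration is good to about 2 mm. A picture is of the moment at which its call begins. There is no depth.
- workorder.hand_in(): hands the job in; it is judged then, once.
The state is a dict: "time": time; "q": joint angles; "qd": joint speeds; "effort": joint torques, N m; "tcp_pos": TCP position; "orientation": TCP orientation; "contact_force": force on the tool from outside, world axes, zero at the start; "ft_torque": the same for the moment, N m; "finger_gap": finger opening in m; "grasp_force": force on a finger pad.
Only numpy, scipy, OpenCV 4.12 (cv2) and the standard library are available. Lean on these libraries where they do the work, as an engineer would, in place of code of your own. Each camera call takes 0.05 s, during which the arm holds its last target. There are 200 camera calls.

## Task

Pick up the small plastic tray that has the plaster row of teeth in it - by the tray's long sides, not by the plaster, and with a light grip of no more than 20 N because the plaster cracks - and set it, without dropping it, fully home between the locating pins of the model ejector. Let go of it, then swing the ejector's cam lever by its black grip over to the highest point of its lift, so that the posts raise the plaster while the tray stays seated, and finish while still holding the lever there, as it springs back if released. Leave the other things on the bench where they are.

Things in the scene. Friction and masses are not known exactly. Their poses are not given: they have to be found in the camera images.
- tray: Loose mid-grey plastic model tray, an open trough 76 mm long (x), 38 mm wide (y), 20 mm tall, walls 3 mm, floor 4 mm with two windows; origin at the centre of its underside, z up. Same after a half turn. 55 to 80 g, and the plaster in it 70 to 120 g. Gripping it with over 20 N (per finger) cracks the plaster.
- quadrant: Loose pale yellow plaster quadrant model (straight row of seven teeth on a block) standing in the tray with 1 mm play: block 68 x 30 mm (x, y), 18 mm tall, ridge 22 mm wide up to 25 mm, teeth up to 35 mm. Origin at the centre of its underside, 4 mm above the tray's underside while it sits on the tray's floor.
- seat (a point): Centre of the ejector's top plate, on its upper face, 88 mm above the bench, where the centre of the tray's underside belongs; x along the seat's length (the tray's x goes along it, either way round), y towards the side with the lever, z up.
- ejector: Model ejector, bolted to the bench: grey frame, foot 150 x 130 mm, aluminium top plate 112 x 104 mm; origin under the foot's centre. Six pointed pins 12 mm tall, 6 mm thick, stand round the seat: two by each long side of the tray (28 mm either way from the middle, which is free for fingers), one at each end. They leave the tray 1.5 mm of play on every side; their upper 5 mm taper as a lead-in.
- post_top (a point): Midway between the tops of the two lifting posts (12 x 8 mm, 20 mm either way along the seat's x). At rest 1 mm below the top plate; they rise through the tray's floor windows.
- cam (a joint): Turn of the cam lever, rad: 0 at rest on its stop, leaning 50 degrees from upright to the seat's -x; grows as the grip swings up and over to +x; 0.87 upright; 1.745 (50 degrees to +x) is the highest lift, posts 14 mm up, plaster 9 mm off the tray floor. Beyond it the posts sink again, end stop 2.245. A spring returns it to 0 when released: 2 N at the grip at rest, 4 N at the top.
- grip (a point): Middle of the black crank grip at the end of the cam lever: a round bar 18 mm thick and 46 mm long that lies level along the seat's y, pointing away from the frame; the 10 mm steel arm is at its inner end, 30 mm from this point. 112 mm above the bench at rest, 153 mm upright, 112 mm at the top of the lift. It swings along the seat's x, 96 mm to the +y side of the seat's centre.
- cam_hinge (a point): Point on the axis of the lever's shaft, 38 mm above the bench, in the upright plane in which the middle of the grip swings; the axis runs along the seat's y, and the middle of the grip is 115 mm from this point.
- arch_model: Bystander: loose cream plaster model of a whole jaw, 60 x 66 mm, 30 mm tall, without a tray; origin under its centre.
- empty_tray: Bystander: loose tray of the same kind, 76 x 38 x 20 mm, with nothing in it; origin at the centre of its underside.
- bowl: Bystander: dark rubber mixing bowl, 110 mm across, 62 mm tall; origin under its centre.
- bottle: Bystander: white plastic bottle, 52 mm across, 100 mm tall; origin under its centre.
- jar: Bystander: amber glass jar with black cap, 56 mm across, 55 mm tall; origin under its centre.
- spatula: Bystander: plaster spatula, 190 mm long, lying flat along its x; origin near its middle.
Not all that is in view belongs to the job. There is more than one size of the quadrant; the one meant has the size given above. Leave any green look-alike of the tray alone.

How it is judged:
On the way, in this order (a step that is already met when the one before it is completed fails the run):
1. the tray is seated between the pins with the plaster down in it, released, the lever still at rest (horizontal distance between tray and seat below 0.005 m and z of tray in the frame of seat between -0.002 and 0.002 m and angle between the x axis of tray and the x axis of seat, either way round below 0.1 rad and angle between tray's own z axis and vertical below 0.05 rad and contact force between the fingers and tray below 0.1 N and value of joint cam below 0.15 rad and z of quadrant in the frame of tray below 0.0055 m), for 0.2 s.
2. the lever is at the highest point of its lift and the plaster is raised (value of joint cam between 1.575 and 1.915 rad and z of quadrant in the frame of tray above 0.0118 m), for 0.3 s.
At the end, for the whole second after the job is handed in: Fingers hold the cam lever (over 1 N) still within 0.17 rad of its highest lift; the plaster is raised at least 7.8 mm off the tray floor, level to 0.1 rad, on the posts alone; the tray is seated between the pins (5 mm, 2 mm in height, 0.1 rad); the robot touches neither tray nor plaster (all of step 2 and horizontal distance between tray and seat below 0.005 m and z of tray in the frame of seat between -0.002 and 0.002 m and angle between the x axis of tray and the x axis of seat, either way round below 0.1 rad and angle between tray's own z axis and vertical below 0.05 rad and velocity of joint cam between -0.1 and 0.1 rad/s and contact force between the fingers and cam above 1 N and angle between quadrant's own z axis and vertical below 0.1 rad and horizontal distance between quadrant and tray below 0.004 m and contact force between each of the arm, the fingers and quadrant below 0.1 N and contact force between each of the fingers, the arm and tray below 0.1 N and linear speed of quadrant below 0.02 m/s); the arm keeps its last pose, push and grip.
It fails at once if the tray is gripped so hard that the plaster cracks (contact force between the fingers and tray above 44 N).
It fails at once if the plaster itself is gripped or pushed (contact force between the fingers and quadrant above 4 N).
It fails at once if the tray is dropped (contact force between the fingers and tray below 0.1 N and linear speed of tray above 0.35 m/s).
It fails at once if another thing on the bench is shifted (distance of any of arch_model, empty_tray, bowl, bottle, jar, spatula from where it was at the start of the episode above 0.02 m).
It also fails if it takes over 64 s, if anything falls off the work surface, if the arm or the gripper's body presses on something with over 40 N, if the wrist force passes 120 N, or if a joint passes its speed limit or range.

## Working session

There is one attempt and no reset: what is moved stays moved. The work goes in short steps, Python scripts to look and compute and a tool call to move; the robot and the scene stay as the last step left them, time stands still between calls to the robot, and variables do not carry over. Pictures are saved under pics/ and viewed, at most 10 in all, crops included, and the job is handed in when it is done.

Besides the shell and the picture viewer there is one more tool, called after "Call:" by a JSON object that holds its "api" and its "payload", one argument or row to a line. apply_moves: Moves the arm, as the interface text tells. Shift numbers are shares of 400 mm and turn numbers shares of 180 degrees, none past 1 either way. Its arguments: {"type":"object","properties":{"series":{"type":"array"},"claw":{"type":"number"},"grip_force":{"type":"number"}},"required":["series"]}

```bash
mkdir -p pics; cat > h.py <<'E'
import numpy as np,cv2
from workcell import arm,viewer,workorder
def cap(n,f):
    c=viewer.capture(n);cv2.imwrite('pics/'+f+'.png',c['frame']);np.savez('pics/'+f+'.npz',K=c['intrinsics'],T=c['pose'])
    return c
def ray(f,u,v,z):
    d=np.load('pics/'+f+'.npz');T=d['T'];r=T[:3,:3]@np.linalg.inv(d['K'])@[u,v,1]
    return T[:3,3]+r*(z-T[2,3])/r[2]
def proj(f,p):
    d=np.load('pics/'+f+'.npz');T=d['T'];q=d['K']@(T[:3,:3].T@(np.array(p)-T[:3,3]));return q[:2]/q[2]
E
python3 - <<'E'
from h import *
for n in['scene','top','wrist']:
    c=cap(n,n+'1');print(n,c['pose'].round(3).tolist(),c['intrinsics'].round(1).tolist())
a=cv2.imread('pics/top1.png');cv2.imwrite('pics/top1b.png',cv2.resize(a,(800,600)))
print(arm.get_obs())
E
```

```text
scene [[0.525, 0.56, -0.641, 1.32], [0.851, -0.356, 0.385, -0.433], [-0.013, -0.748, -0.663, 0.854], [0.0, 0.0, 0.0, 1.0]] [[501.9, 0.0, 280.2], [0.0, 501.9, 207.9], [0.0, 0.0, 1.0]]
top [[-0.012, -0.995, 0.103, 0.467], [-0.999, 0.015, 0.032, 0.025], [-0.033, -0.103, -0.994, 1.027], [0.0, 0.0, 0.0, 1.0]] [[401.9, 0.0, 278.8], [0.0, 401.9, 210.2], [0.0, 0.0, 1.0]]
wrist [[0.421, -0.871, -0.252, 0.332], [-0.907, -0.405, -0.115, -0.536], [-0.002, 0.277, -0.961, 0.384], [0.0, 0.0, 0.0, 1.0]] [[373.7, 0.0, 281.9], [0.0, 373.7, 211.0], [0.0, 0.0, 1.0]]
{'time': 0.15, 'q': array([ 1.06877934,  0.41168822, -0.0127153 ,  1.59682648,  0.00560476,
        1.13430639, -0.08219204]), 'qd': array([-0.0004219 , -0.00263625, -0.00137551, -0.00210903, -0.00120176,
       -0.00089642, -0.00029947]), 'effort': array([ 1.52875131e-03, -5.88335752e+01,  6.42381851e-01, -2.91288686e+01,
       -5.37329307e-02,  1.58175471e-02,  8.94667278e-05]), 'tcp_pos': array([ 0.26253276, -0.56679403,  0.24103001]), 'orientation': array([ 9.76563340e-01,  2.15229381e-01, -1.70207526e-04, -5.71589260e-04]), 'contact_force': array([-0.1506268 ,  0.47105931,  0.03608372]), 'ft_torque': array([ 0.04118342, -0.0300818 ,  0.00140819]), 'grasp_force': 0.0, 'finger_gap': 0.08804522013890542}
```

View pics/top1b.png

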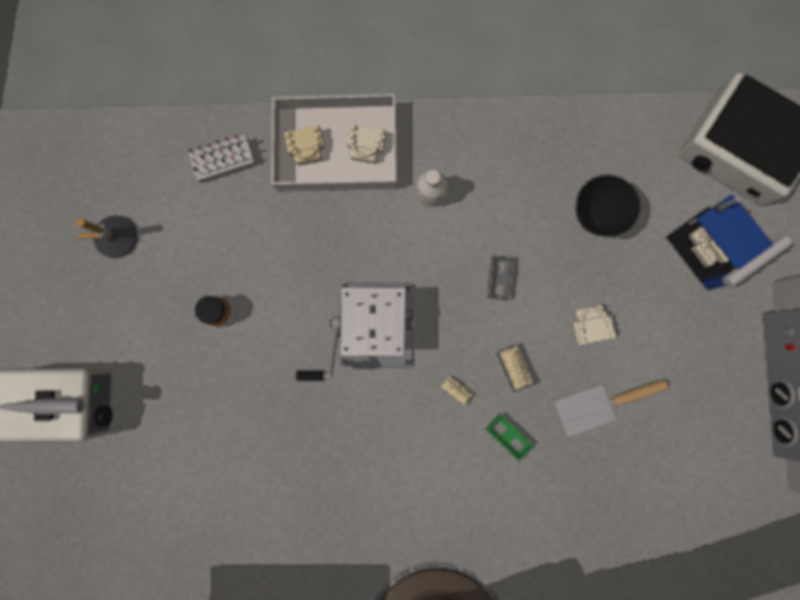

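View pics/scene1.png

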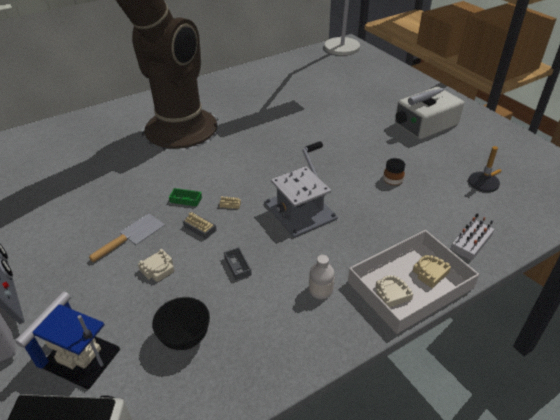

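Candidates in top1b: the tray with the plaster row (516,367), a smaller bare quadrant (457,390), an empty tray (502,278) and a green look-alike (510,437). I choose (516,367). The ejector is at (373,322) and its grip at (310,376). I'll check the choice in a close crop.

```bash
python3 - <<'E'
from h import *
a=cv2.imread('pics/top1.png')
# crop u 200..400, v 190..340 x4
cv2.imwrite('pics/crop1.png',cv2.resize(a[190:330,205:390],None,fx=4.3,fy=4.3,interpolation=cv2.INTER_CUBIC))
E
```

```text
(no output)
```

View pics/crop1.png

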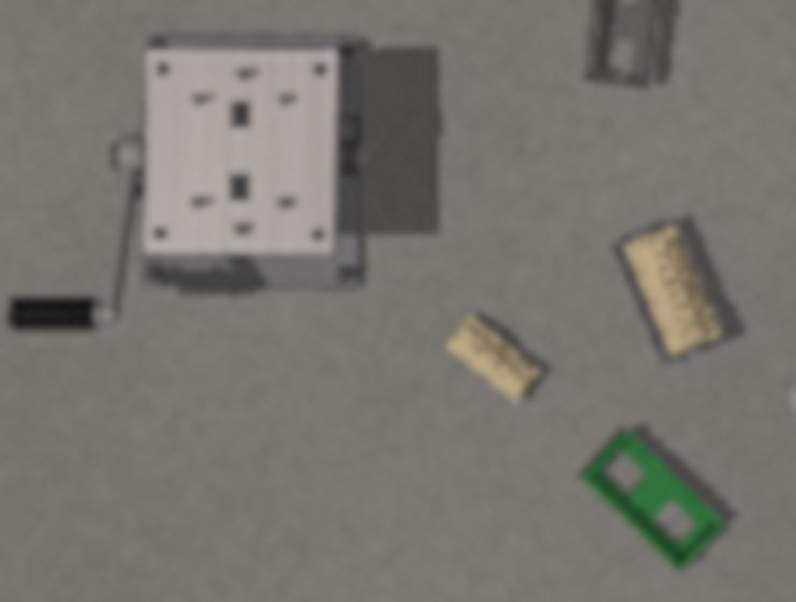

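The crop shows the plaster row in a grey tray at (677,290), about 70 mm long, so it is the right size. The seat plate corners are at (147,50), (338,50), (333,254) and (145,252), and the grip is at (52,313).

```bash
python3 - <<'E'
from h import *
P=lambda u,v,z:ray('top1',205+u/4.3-.4,190+v/4.3-.4,z)
q=[P(u,v,.025) for u,v in[(622,240),(682,222),(722,338),(672,356)]]
print('tray',np.mean(q,0).round(4),[x.round(4)[:2] for x in q])
print('trayang',np.degrees(np.arctan2(*((q[0]+q[1]-q[2]-q[3])[[1,0]]))))
c=[P(u,v,.088) for u,v in[(147,50),(338,50),(333,254),(145,252)]]
print('seat',np.mean(c,0).round(4),[x.round(4)[:2] for x in c],np.degrees(np.arctan2(*((c[0]+c[1]-c[2]-c[3])[[1,0]]))))
a,b=P(240,113,.087),P(239,187,.087);print('posts',a,b,(a+b)/2,np.degrees(np.arctan2(*(a-b)[[1,0]])))
print('grip',P(10,313,.115),P(92,313,.115))
from scipy.spatial.transform import Rotation as R
print(R.from_quat(arm.get_obs()['orientation']).as_matrix().round(3))
E
```

```text
tray [ 0.4528 -0.1451  0.025 ] [array([ 0.481, -0.116]), array([ 0.4909, -0.1507]), array([ 0.4246, -0.1711]), array([ 0.4147, -0.1424])]
trayang 19.470002482705926
seat [0.5311 0.0984 0.088 ] [array([0.5874, 0.1495]), array([0.5857, 0.0445]), array([0.4745, 0.0487]), array([0.4769, 0.1508])] -1.41136964986925
posts [0.55198146 0.09861902 0.087     ] [0.51150871 0.09946292 0.087     ] [0.53174509 0.09904097 0.087     ] -1.1944966328015911
grip [0.44545738 0.21867859 0.115     ] [0.44497105 0.17525261 0.115     ]
[[ 0.907  0.42  -0.001]
 [ 0.42  -0.907  0.001]
 [-0.    -0.001 -1.   ]]
```

Call:
{"api": "apply_moves", "payload": {
  "series": [
    {"dx": 0.475,"dy": 1.0,"dz": -0.1,"spin": -0.03},
    {"dx": 0.475,"dy": 1.0,"dz": -0.1,"spin": -0.03},
    {"dx": 0.475,"dy": 1.0,"dz": -0.1,"spin": -0.03},
    {"dx": 0.475,"dy": 1.0,"dz": -0.1,"spin": -0.03},
    {"dx": 0.475,"dy": 1.0,"dz": -0.1,"spin": -0.03},
    {"dx": 0.475,"dy": 1.0,"dz": -0.1,"spin": -0.03},
    {"dx": 0.475,"dy": 1.0,"dz": -0.1,"spin": -0.03},
    {"dx": 0.475,"dy": 1.0,"dz": -0.1,"spin": -0.03},
    {"dx": 0.475,"dy": 1.0,"dz": -0.1,"spin": -0.03},
    {"dx": 0.475,"dy": 1.0,"dz": -0.1,"spin": -0.03}
  ],
  "claw": 1,
  "grip_force": 15
}}

```text
time: 1.15
tcp_pos: [0.4548, -0.1608, 0.2013]
orientation: [0.985, 0.173, 0.0, -0.001]
contact_force: [0.9, -0.3, -0.1]
finger_gap: 0.0878
grasp_force: 0.0
```

Call:
{"api": "apply_moves", "payload": {
  "series": [
    {"dy": 0.0,"dz": 0},
    {"dy": 0.0},
    {"dy": 0.0}
  ]
}}

```text
schema error: expected keys dx, dy, dz, spin
```

```bash
python3 - <<'E'
from h import *
cap('wrist','w2')
o=arm.get_obs();print(o['time'],o['tcp_pos'],o['orientation'],o['q'].round(2),np.abs(o['qd']).max())
a=cv2.imread('pics/w2.png');cv2.imwrite('pics/w2b.png',cv2.resize(a,(784,588),interpolation=cv2.INTER_CUBIC))
E
```

```text
1.2 [ 0.45355499 -0.16408354  0.20136755] [ 9.85109273e-01  1.71928663e-01 -5.94917598e-05 -5.00957067e-04] [ 0.45  0.23 -0.24  1.97  0.06  0.95 -1.04] 0.05981267338166818
```

View pics/w2b.png

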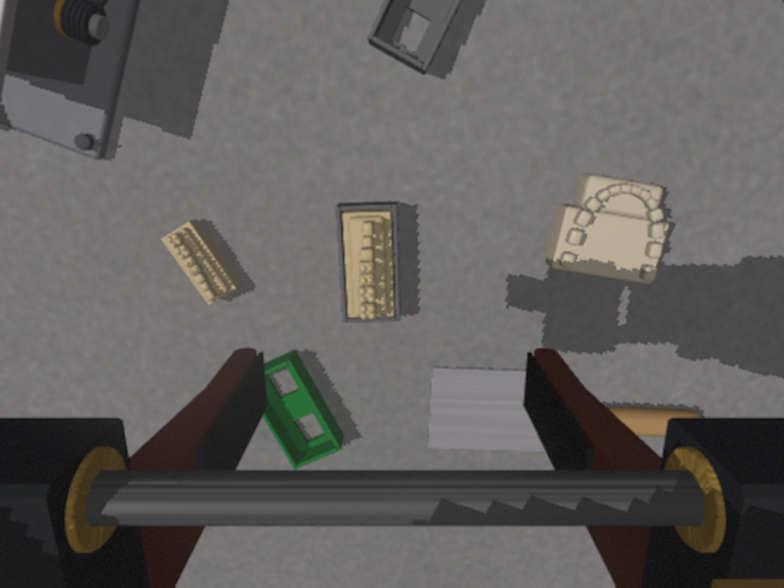

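The chosen tray is at centre (370,262) in w2b, rim corners (338,205), (397,203), (399,319) and (345,321). The plaster's size matches and it has clear finger room on both long sides.

```bash
python3 - <<'E'
from h import *
q=[ray('w2',u/1.4-.15,v/1.4-.15,.02) for u,v in[(338,205),(397,203),(399,319),(345,321)]]
for i in range(4):print(np.linalg.norm(q[i]-q[i-1]).round(4),end=' ')
d=q[0]+q[1]-q[2]-q[3];e=q[0]+q[3]-q[1]-q[2]
print(np.mean(q,0).round(4),np.degrees(np.arctan2(d[1],d[0])),np.degrees(np.arctan2(e[1],e[0]))-90)
from scipy.spatial.transform import Rotation as R
o=arm.get_obs();m=R.from_quat(o['orientation']).as_matrix();print('toolyaw',np.degrees(np.arctan2(m[1,0],m[0,0])))
print((np.mean(q,0)[:2]-o['tcp_pos'][:2])/.4)
E
```

```text
0.0754 0.0363 0.0752 0.0354 [ 0.4534 -0.1453  0.02  ] 21.41741147829607 22.110689682618585
toolyaw 19.79995003667045
[-0.00035426  0.04706071]
```

Call:
{"api": "apply_moves", "payload": {
  "series": [
    {"dx": 0,"dy": 0.05,"dz": -0.1,"spin": 0.01},
    {"dx": 0,"dy": 0.05,"dz": -0.2,"spin": 0.01},
    {"dx": 0,"dy": 0.05,"dz": -0.3,"spin": 0.01},
    {"dx": 0,"dy": 0.05,"dz": -0.35,"spin": 0.01},
    {"dx": 0,"dy": 0.05,"dz": -0.35,"spin": 0.01},
    {"dx": 0,"dy": 0.05,"dz": -0.35,"spin": 0.01}
  ]
}}

```text
time: 1.8
tcp_pos: [0.4525, -0.1481, 0.0619]
orientation: [0.983, 0.184, -0.0, 0.0]
contact_force: [0.3, 0.0, -0.1]
finger_gap: 0.0879
grasp_force: 0.0
```

```bash
python3 - <<'E'
from h import *
c=cap('wrist','w3')
o=arm.get_obs();print(o['time'],o['tcp_pos'],o['orientation'],np.abs(o['qd']).max())
from scipy.spatial.transform import Rotation as R
m=R.from_quat(o['orientation']).as_matrix();print('toolyaw',np.degrees(np.arctan2(m[1,0],m[0,0])))
a=cv2.imread('pics/w3.png');cv2.imwrite('pics/w3b.png',cv2.resize(a,(784,588),interpolation=cv2.INTER_CUBIC))
E
```

```text
1.85 [ 0.45313144 -0.14809191  0.06262539] [9.82952821e-01 1.83856942e-01 4.47493169e-04 4.20588753e-04] 0.017361774315935906
toolyaw 21.189018458691997
```

View pics/w3b.png

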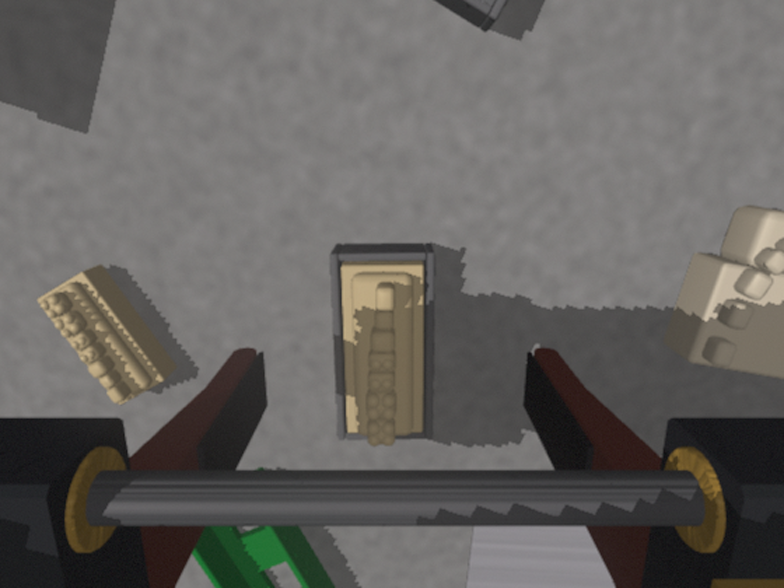

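```bash
python3 - <<'E'
from h import *
q=[ray('w3',u/1.4-.15,v/1.4-.15,.02) for u,v in[(332,259),(433,257),(432,437),(338,438)]]
for i in range(4):print(np.linalg.norm(q[i]-q[i-1]).round(4),end=' ')
d=q[0]+q[1]-q[2]-q[3]
print(np.mean(q,0).round(4),np.degrees(np.arctan2(d[1],d[0])))
for u in [(332,259),(433,257),(432,437),(338,438)]:pass
E
```

```text
0.0731 0.0365 0.0734 0.0376 [ 0.4518 -0.1453  0.02  ] 21.61435315115667
```

Call:
{"api": "apply_moves", "payload": {
  "series": [
    {"dx": 0,"dy": 0.006,"dz": -0.05,"spin": 0},
    {"dx": 0,"dy": 0.006,"dz": -0.096,"spin": 0},
    {"dx": 0,"dy": 0.006,"dz": -0.096,"spin": 0},
    {"dx": 0,"dy": 0.006,"dz": -0.096,"spin": 0}
  ],
  "claw": 1
}}

```text
time: 2.25
tcp_pos: [0.4534, -0.1452, 0.0245]
orientation: [0.983, 0.184, 0.001, 0.0]
contact_force: [1.2, -0.6, 0.4]
finger_gap: 0.0882
grasp_force: 0.0
```

Call:
{"api": "apply_moves", "payload": {
  "series": [
    {"dx": 0,"dy": 0,"dz": 0,"spin": 0},
    {"dx": 0,"dy": 0,"dz": 0,"spin": 0},
    {"dx": 0,"dy": 0,"dz": 0,"spin": 0},
    {"dx": 0,"dy": 0,"dz": 0,"spin": 0},
    {"dx": 0,"dy": 0,"dz": 0,"spin": 0},
    {"dx": 0,"dy": 0,"dz": 0,"spin": 0}
  ],
  "claw": 0.5,
  "grip_force": 10
}}

```text
time: 2.85
tcp_pos: [0.4527, -0.1447, 0.0233]
orientation: [0.983, 0.184, 0.0, 0.0]
contact_force: [-0.2, 0.3, -0.3]
finger_gap: 0.0453
grasp_force: 0.0
```

Call:
{"api": "apply_moves", "payload": {
  "series": [
    {"dx": 0,"dy": 0,"dz": 0,"spin": 0},
    {"dx": 0,"dy": 0,"dz": 0,"spin": 0},
    {"dx": 0,"dy": 0,"dz": 0,"spin": 0},
    {"dx": 0,"dy": 0,"dz": 0,"spin": 0},
    {"dx": 0,"dy": 0,"dz": 0,"spin": 0},
    {"dx": 0,"dy": 0,"dz": 0,"spin": 0}
  ],
  "claw": 0.2,
  "grip_force": 12
}}

```text
time: 3.45
tcp_pos: [0.4527, -0.1447, 0.0232]
orientation: [0.983, 0.184, -0.0, -0.0]
contact_force: [-0.6, -0.0, -0.4]
finger_gap: 0.0377
grasp_force: 12.0
```

Call:
{"api": "apply_moves", "payload": {
  "series": [
    {"dx": 0,"dy": 0,"dz": 0.03,"spin": 0},
    {"dx": 0,"dy": 0,"dz": 0.1,"spin": 0},
    {"dx": 0,"dy": 0,"dz": 0.2,"spin": 0},
    {"dx": 0,"dy": 0,"dz": 0.3,"spin": 0},
    {"dx": 0.02,"dy": 0.06,"dz": 0.37,"spin": -0.01},
    {"dx": 0.05,"dy": 0.15,"dz": 0.39,"spin": -0.03},
    {"dx": 0.08,"dy": 0.25,"dz": 0.39,"spin": -0.05},
    {"dx": 0.115,"dy": 0.35,"dz": 0.39,"spin": -0.075},
    {"dx": 0.15,"dy": 0.45,"dz": 0.39,"spin": -0.1},
    {"dx": 0.18,"dy": 0.54,"dz": 0.39,"spin": -0.115}
  ]
}}

```text
time: 4.45
tcp_pos: [0.525, 0.0733, 0.1802]
orientation: [1.0, 0.004, 0.0, -0.0]
contact_force: [1.9, -0.9, -1.8]
finger_gap: 0.0379
grasp_force: 12.0
```

Call:
{"api": "apply_moves", "payload": {
  "series": [
    {"dx": 0.01,"dy": 0.05,"dz": 0,"spin": -0.008},
    {"dx": 0.017,"dy": 0.0685,"dz": 0,"spin": -0.01},
    {"dx": 0.017,"dy": 0.0685,"dz": 0,"spin": -0.01},
    {"dx": 0.017,"dy": 0.0685,"dz": 0,"spin": -0.01},
    {"dx": 0.017,"dy": 0.0685,"dz": 0,"spin": -0.01}
  ]
}}

```text
time: 4.95
tcp_pos: [0.5313, 0.0968, 0.1794]
orientation: [1.0, -0.012, -0.0, 0.0]
contact_force: [-0.3, -0.3, -2.4]
finger_gap: 0.038
grasp_force: 12.0
```

```bash
python3 - <<'E'
from h import *
c=cap('wrist','w4')
o=arm.get_obs();print(o['time'],o['tcp_pos'],o['orientation'],np.abs(o['qd']).max(),o['grasp_force'],o['contact_force'],o['q'])
from scipy.spatial.transform import Rotation as R
m=R.from_quat(o['orientation']).as_matrix();print('toolyaw',np.degrees(np.arctan2(m[1,0],m[0,0])))
a=cv2.imread('pics/w4.png');cv2.imwrite('pics/w4b.png',cv2.resize(a,(784,588),interpolation=cv2.INTER_CUBIC))
E
```

```text
5.0 [0.5313765  0.09690496 0.17934134] [ 9.99929243e-01 -1.18905305e-02 -5.18541360e-05  3.47411073e-04] 0.006930211912624201 11.999673843383789 [ 0.04236239  0.1447316  -0.72776624] [-0.03402563  0.35160667 -0.29589722  1.85886832  0.12461873  0.94925299
 -1.98019448]
toolyaw -1.3625885258169823
```

View pics/w4b.png

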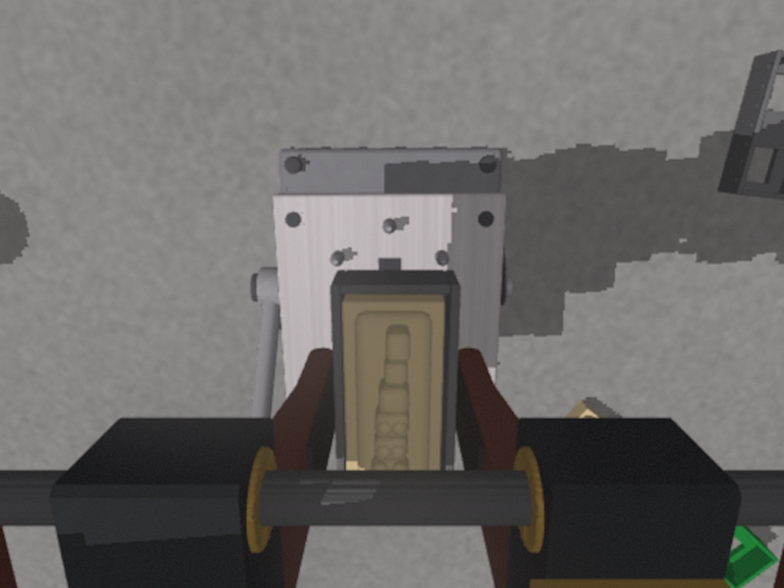

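The tray is held over the seat. Pins are visible at (389,226), (337,258) and (442,257), and the plate's far corners at (275,197) and (503,197). The tray's lower front edge runs from (335,271) to (455,271).

```bash
python3 - <<'E'
from h import *
P=lambda u,v,z:ray('w4',u/1.4-.15,v/1.4-.15,z)[:2]
A=P(275,197,.088);B=P(503,197,.088);print('plate',A,B,(A+B)/2,np.linalg.norm(A-B),np.degrees(np.arctan2(*(A-B)[::-1]))-90,'centre x',((A+B)/2)[0]-.056)
e=P(389,226,.1);l=P(337,258,.1);r=P(442,257,.1)
print('pins',e,l,r,'lr mid',(l+r)/2,np.linalg.norm(l-r),'seat from end',e-[.0425,-.001],'from side',(l+r)/2-[.028,-.0006],np.degrees(np.arctan2(*(l-r)[::-1]))-90)
for z,a,b in((.156,(335,271),(455,271)),(.176,(332,288),(459,288))):
    a=P(*a,z);b=P(*b,z);m=(a+b)/2;print('tray end',a,b,np.linalg.norm(a-b),'centre',m-[.038,-.0009],np.degrees(np.arctan2(*(a-b)[::-1]))-90)
E
```

```text
plate [0.58708437 0.14746648] [0.58474074 0.0464833 ] [0.58591256 0.09697489] 0.10101037073330169 -1.3294897089395334 centre x 0.5299125588823199
pins [0.57483479 0.09714199] [0.56143559 0.1200832 ] [0.560819   0.07449926] lr mid [0.56112729 0.09729123] 0.04558810376135913 seat from end [0.53233479 0.09814199] from side [0.53312729 0.09789123] -0.7749645731867787
tray end [0.56886204 0.11439063] [0.56794903 0.07511254] 0.03928869975369761 centre [0.53040554 0.09565158] -1.3315881991734386
tray end [0.56852373 0.11308494] [0.56766506 0.07615836] 0.03693656301577089 centre [0.5300944  0.09552165] -1.3320944092284464
```

Call:
{"api": "apply_moves", "payload": {
  "series": [
    {"dx": 0.0045,"dy": 0.006,"dz": -0.06,"spin": 0},
    {"dx": 0.0045,"dy": 0.006,"dz": -0.11,"spin": 0},
    {"dx": 0.0045,"dy": 0.006,"dz": -0.125,"spin": 0},
    {"dx": 0.0045,"dy": 0.006,"dz": -0.125,"spin": 0},
    {"dx": 0.0045,"dy": 0.006,"dz": -0.125,"spin": 0}
  ]
}}

```text
time: 5.5
tcp_pos: [0.5337, 0.1008, 0.13]
orientation: [1.0, -0.011, 0.0, -0.0]
contact_force: [0.2, 1.6, -1.9]
finger_gap: 0.0378
grasp_force: 12.0
```

```bash
python3 - <<'E'
from h import *
c=cap('wrist','w5');cap('scene','s5')
o=arm.get_obs();print(o['time'],o['tcp_pos'],o['grasp_force'],o['contact_force'])
a=cv2.imread('pics/w5.png')[100:340,150:400];b=cv2.imread('pics/s5.png')[130:250,230:390]
a=cv2.resize(a,(500,480),interpolation=cv2.INTER_CUBIC)
b=cv2.resize(b,None,fx=1.8,fy=1.8,interpolation=cv2.INTER_CUBIC)
im=np.zeros((480,800,3),np.uint8);im[:,:500]=a;im[:b.shape[0],510:510+b.shape[1]]=b[:,:290]
cv2.imwrite('pics/w5b.png',im)
E
```

```text
5.6 [0.5339478  0.10102934 0.1302999 ] 11.999828070402145 [-0.25506108 -0.19167031 -0.986847  ]
```

View pics/w5b.png

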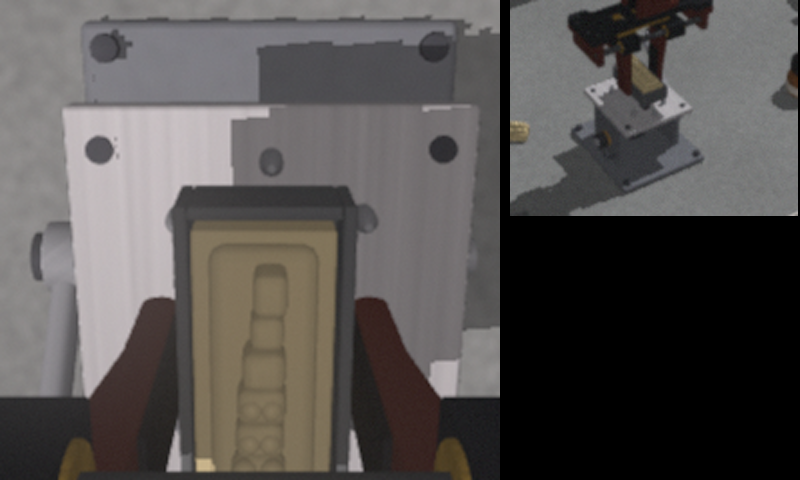

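```bash
python3 - <<'E'
from h import *
P=lambda u,v,z:ray('w5',150+u/2-.25,100+v/2-.25,z)[:2]
A=P(65,105,.088);B=P(475,105,.088);print('plate',A,B,np.linalg.norm(A-B),'seat',(A+B)/2-[.056,-.0013])
for z,v in((.1,153),(.095,161)):
    e=P(271,v,z);print('endpin',e,'seat',e-[.0425,-.001])
for z,a,b in((.107,(181,188),(351,187)),(.127,(174,212),(356,211))):
    a=P(*a,z);b=P(*b,z);print('tray',np.linalg.norm(a-b),'centre',(a+b)/2-[.038,-.0009])
h=[P(100,150,.088),P(444,150,.088)];print('plate holes',h,(h[0]+h[1])/2)
E
```

```text
plate [0.58834799 0.14781463] [0.58615157 0.04652335] 0.1013150940815794 seat [0.53124978 0.09846899]
endpin [0.57750311 0.09719386] seat [0.53500311 0.09819386]
endpin [0.57458607 0.09721113] seat [0.53208607 0.09821113]
tray 0.038889172391485836 centre [0.53285974 0.09942622]
tray 0.03697056221850249 centre [0.53261308 0.0996622 ]
plate holes [array([0.57691929, 0.14009473]), array([0.57504917, 0.05367605])] [0.57598423 0.09688539]
```

Call:
{"api": "apply_moves", "payload": {
  "series": [
    {"dx": -0.002,"dy": -0.003,"dz": 0,"spin": 0},
    {"dx": -0.002,"dy": -0.003,"dz": 0,"spin": 0},
    {"dx": -0.002,"dy": -0.003,"dz": -0.01,"spin": 0},
    {"dx": -0.002,"dy": -0.003,"dz": -0.02,"spin": 0},
    {"dx": -0.002,"dy": -0.003,"dz": -0.03,"spin": 0},
    {"dx": -0.002,"dy": -0.003,"dz": -0.03,"spin": 0},
    {"dx": -0.002,"dy": -0.003,"dz": -0.03,"spin": 0}
  ]
}}

```text
time: 6.3
tcp_pos: [0.5324, 0.0999, 0.117]
orientation: [1.0, -0.011, -0.0, 0.0]
contact_force: [-0.0, -0.3, -1.6]
finger_gap: 0.0378
grasp_force: 12.0
```

Call:
{"api": "apply_moves", "payload": {
  "series": [
    {"dx": 0,"dy": 0,"dz": -0.005,"spin": 0},
    {"dx": 0,"dy": 0,"dz": -0.01,"spin": 0},
    {"dx": 0,"dy": 0,"dz": -0.014,"spin": 0},
    {"dx": 0,"dy": 0,"dz": -0.014,"spin": 0},
    {"dx": 0,"dy": 0,"dz": -0.014,"spin": 0}
  ]
}}

```text
time: 6.8
tcp_pos: [0.5325, 0.0998, 0.1116]
orientation: [1.0, -0.011, -0.0, 0.0]
contact_force: [-0.4, -0.2, -1.6]
finger_gap: 0.0381
grasp_force: 12.0
```

Call:
{"api": "apply_moves", "payload": {
  "series": [
    {"dx": 0,"dy": 0,"dz": -0.002,"spin": 0},
    {"dx": 0,"dy": 0,"dz": -0.002,"spin": 0},
    {"dx": 0,"dy": 0,"dz": -0.003,"spin": 0},
    {"dx": 0,"dy": 0,"dz": -0.003,"spin": 0}
  ]
}}

```text
time: 7.2
tcp_pos: [0.5326, 0.0999, 0.1112]
orientation: [1.0, -0.011, 0.0, 0.0]
contact_force: [-2.5, -0.1, 7.5]
finger_gap: 0.0383
grasp_force: 12.0
```

Contact came at exactly the expected seated height, so I'm releasing the tray.

Call:
{"api": "apply_moves", "payload": {
  "series": [
    {"dx": 0,"dy": 0,"dz": 0.002,"spin": 0},
    {"dx": 0,"dy": 0,"dz": 0.002,"spin": 0},
    {"dx": 0,"dy": 0,"dz": 0.002,"spin": 0},
    {"dx": 0,"dy": 0,"dz": 0.002,"spin": 0},
    {"dx": 0,"dy": 0,"dz": 0.002,"spin": 0},
    {"dx": 0,"dy": 0,"dz": 0.002,"spin": 0}
  ],
  "claw": 0.7
}}

```text
time: 7.8
tcp_pos: [0.5325, 0.0999, 0.1112]
orientation: [1.0, -0.011, -0.0, 0.0]
contact_force: [0.1, -0.7, 0.3]
finger_gap: 0.0614
grasp_force: 0.0
```

Call:
{"api": "apply_moves", "payload": {
  "series": [
    {"dx": 0,"dy": 0,"dz": 0.03,"spin": 0},
    {"dx": 0,"dy": 0,"dz": 0.1,"spin": 0},
    {"dx": 0,"dy": 0,"dz": 0.2,"spin": 0},
    {"dx": 0,"dy": 0,"dz": 0.25,"spin": 0},
    {"dx": 0,"dy": 0,"dz": 0.25,"spin": 0},
    {"dx": 0,"dy": 0,"dz": 0.25,"spin": 0}
  ]
}}

```text
time: 8.4
tcp_pos: [0.5325, 0.0998, 0.2118]
orientation: [1.0, -0.011, 0.001, -0.0]
contact_force: [0.2, -0.7, 0.1]
finger_gap: 0.0615
grasp_force: 0.0
```

```bash
python3 - <<'E'
from h import *
c=cap('wrist','w6');cap('top','t6')
o=arm.get_obs();print(o['time'],o['tcp_pos'],o['contact_force'])
a=cv2.imread('pics/w6.png')[60:400,60:440];cv2.imwrite('pics/w6b.png',cv2.resize(a,None,fx=1.75,fy=1.75,interpolation=cv2.INTER_CUBIC))
E
```

```text
8.5 [0.53182363 0.09965495 0.21037971] [ 0.57901996 -0.27638519  0.4561993 ]
```

View pics/w6b.png

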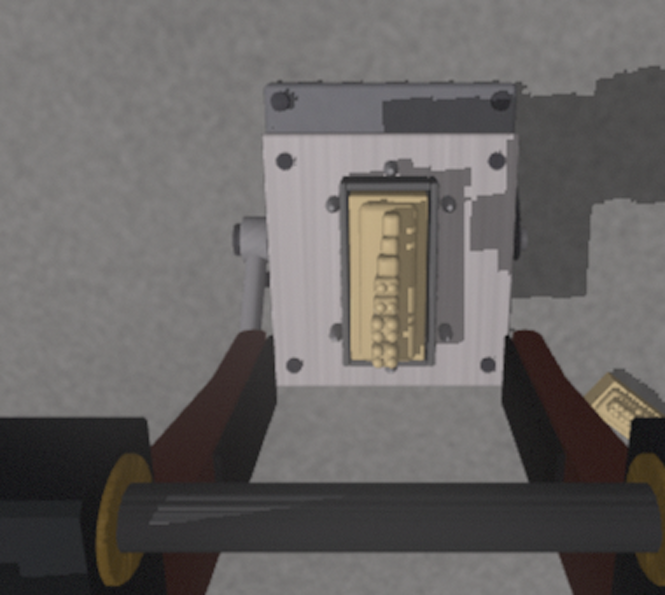

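The tray lies squarely between all six pins, with the plaster down and the lever at rest at the left. Next I turn the tool a quarter turn and go over the lever grip.

Call:
{"api": "apply_moves", "payload": {
  "series": [
    {"dx": 0,"dy": 0.05,"dz": 0,"spin": 0.045},
    {"dx": -0.03,"dy": 0.12,"dz": 0,"spin": 0.09},
    {"dx": -0.08,"dy": 0.19,"dz": 0,"spin": 0.135},
    {"dx": -0.14,"dy": 0.24,"dz": 0,"spin": 0.18},
    {"dx": -0.19,"dy": 0.2425,"dz": 0,"spin": 0.225},
    {"dx": -0.2145,"dy": 0.2425,"dz": 0,"spin": 0.27},
    {"dx": -0.2145,"dy": 0.2425,"dz": 0,"spin": 0.315},
    {"dx": -0.2145,"dy": 0.2425,"dz": 0,"spin": 0.36},
    {"dx": -0.2145,"dy": 0.2425,"dz": 0,"spin": 0.405},
    {"dx": -0.2145,"dy": 0.2425,"dz": 0,"spin": 0.45}
  ],
  "claw": 1
}}

```text
time: 9.5
tcp_pos: [0.446, 0.1966, 0.2101]
orientation: [0.765, 0.643, -0.001, -0.0]
contact_force: [-0.3, 0.4, 0.6]
finger_gap: 0.0881
grasp_force: 0.0
```

Call:
{"api": "apply_moves", "payload": {
  "series": [
    {"dx": 0,"dy": 0,"dz": 0,"spin": 0.045},
    {"dx": 0,"dy": 0,"dz": 0,"spin": 0.05},
    {"dx": 0,"dy": 0,"dz": 0,"spin": 0.05},
    {"dx": 0,"dy": 0,"dz": 0,"spin": 0.05}
  ]
}}

```text
time: 9.9
tcp_pos: [0.4465, 0.1967, 0.2108]
orientation: [0.716, 0.698, -0.0, -0.0]
contact_force: [0.5, -0.4, -0.9]
finger_gap: 0.0879
grasp_force: 0.0
```

```bash
python3 - <<'E'
from h import *
c=cap('wrist','w7')
o=arm.get_obs();print(o['time'],o['tcp_pos'],o['orientation'],o['q'].round(2))
from scipy.spatial.transform import Rotation as R
m=R.from_quat(o['orientation']).as_matrix();print('toolyaw',np.degrees(np.arctan2(m[1,0],m[0,0])))
a=cv2.imread('pics/w7.png');cv2.imwrite('pics/w7b.png',cv2.resize(a,(784,588),interpolation=cv2.INTER_CUBIC))
E
```

```text
9.95 [0.4465541  0.1968097  0.21097091] [ 7.15603652e-01  6.98506511e-01 -2.29902945e-04 -1.21728885e-04] [ 0.03  0.28 -0.65  1.92  0.2   1.   -0.73]
toolyaw 88.6146133442906
```

View pics/w7b.png

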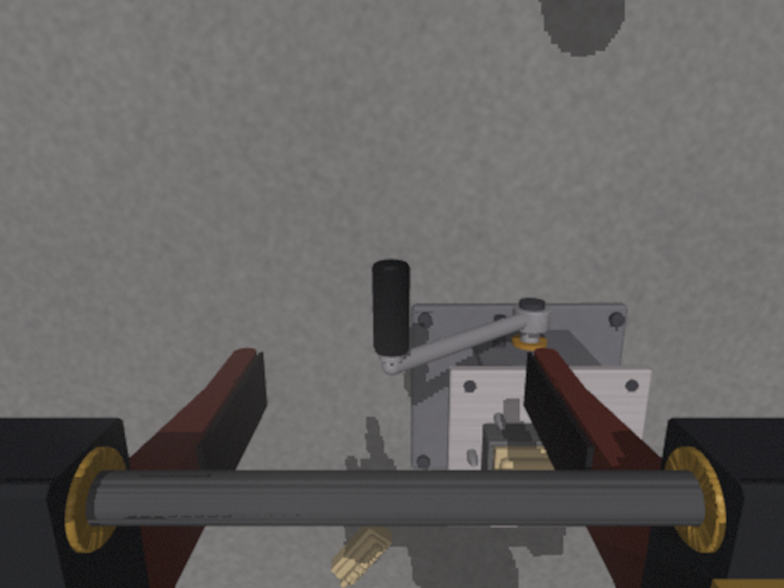

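The grip shows from (391,264) to (392,354), along the image's vertical, which suits the finger closing direction. The lever arm is at (460,342).

```bash
python3 - <<'E'
from h import *
P=lambda u,v,z:ray('w7',u/1.4-.15,v/1.4-.15,z)[:2].round(4)
print(P(391,264,.118),P(392,354,.118),P(391.5,309,.115))
x,y=np.array([.532,.0985]),0
E
```

```text
[0.446  0.2188] [0.4453 0.1741] [0.4456 0.1961]
```

Call:
{"api": "apply_moves", "payload": {
  "series": [
    {"dx": -0.002,"dy": 0,"dz": -0.08,"spin": 0},
    {"dx": -0.002,"dy": 0,"dz": -0.16,"spin": 0},
    {"dx": -0.002,"dy": 0,"dz": -0.23,"spin": 0},
    {"dx": -0.002,"dy": 0,"dz": -0.2475,"spin": 0},
    {"dx": -0.002,"dy": 0,"dz": -0.2475,"spin": 0},
    {"dx": -0.002,"dy": 0,"dz": -0.2475,"spin": 0}
  ]
}}

```text
time: 10.55
tcp_pos: [0.4465, 0.1974, 0.1133]
orientation: [0.715, 0.699, 0.001, 0.0]
contact_force: [0.6, -0.4, 0.6]
finger_gap: 0.0876
grasp_force: 0.0
```

Call:
{"api": "apply_moves", "payload": {
  "series": [
    {"dx": 0,"dy": 0,"dz": 0,"spin": 0},
    {"dx": 0,"dy": 0,"dz": 0,"spin": 0},
    {"dx": 0,"dy": 0,"dz": 0,"spin": 0},
    {"dx": 0,"dy": 0,"dz": 0,"spin": 0},
    {"dx": 0,"dy": 0,"dz": 0,"spin": 0},
    {"dx": 0,"dy": 0,"dz": 0,"spin": 0},
    {"dx": 0,"dy": 0,"dz": 0,"spin": 0},
    {"dx": 0,"dy": 0,"dz": 0,"spin": 0},
    {"dx": 0,"dy": 0,"dz": 0,"spin": 0}
  ],
  "claw": 0,
  "grip_force": 20
}}

```text
time: 11.45
tcp_pos: [0.4456, 0.1969, 0.1122]
orientation: [0.715, 0.699, -0.0, -0.0]
contact_force: [-13.2, 1.7, 7.9]
finger_gap: 0.0194
grasp_force: 7.1
```

```bash
python3 - <<'E'
from h import *
o=arm.get_obs();print(o['tcp_pos'],o['contact_force'],o['finger_gap'],o['grasp_force'])
# arc from -50deg to +50: shift shares, in seat x dir (yaw -1.3deg)
L=.115;a0=np.radians(-50);c,s=np.cos(np.radians(-1.3)),np.sin(np.radians(-1.3))
for d in range(-50,51,5):
    a=np.radians(d);t=L*(np.sin(a)-np.sin(a0));print(d,np.round([t*c/.4,t*s/.4,L*(np.cos(a)-np.cos(a0))/.4],4))
E
```

```text
[0.4455572  0.19691226 0.11218299] [-13.20421683   1.71538733   7.92559946] 0.019411861378165238 7.148610949516296
-50 [ 0. -0.  0.]
-45 [ 0.0169 -0.0004  0.0185]
-40 [ 0.0354 -0.0008  0.0354]
-35 [ 0.0553 -0.0013  0.0507]
-30 [ 0.0765 -0.0017  0.0642]
-25 [ 0.0987 -0.0022  0.0758]
-20 [ 0.1219 -0.0028  0.0854]
-15 [ 0.1458 -0.0033  0.0929]
-10 [ 0.1703 -0.0039  0.0983]
-5 [ 0.1951 -0.0044  0.1016]
0 [ 0.2202 -0.005   0.1027]
5 [ 0.2452 -0.0056  0.1016]
10 [ 0.2701 -0.0061  0.0983]
15 [ 0.2946 -0.0067  0.0929]
20 [ 0.3185 -0.0072  0.0854]
25 [ 0.3417 -0.0078  0.0758]
30 [ 0.3639 -0.0083  0.0642]
35 [ 0.385  -0.0087  0.0507]
40 [ 0.4049 -0.0092  0.0354]
45 [ 0.4234 -0.0096  0.0185]
50 [ 0.4404 -0.01    0.    ]
```

Call:
{"api": "apply_moves", "payload": {
  "series": [
    {"dx": 0.008,"dy": 0,"dz": 0.009,"spin": 0},
    {"dx": 0.017,"dy": 0,"dz": 0.0185,"spin": 0},
    {"dx": 0.035,"dy": -0.001,"dz": 0.0355,"spin": 0},
    {"dx": 0.055,"dy": -0.001,"dz": 0.051,"spin": 0},
    {"dx": 0.0765,"dy": -0.002,"dz": 0.064,"spin": 0},
    {"dx": 0.0985,"dy": -0.002,"dz": 0.076,"spin": 0},
    {"dx": 0.122,"dy": -0.003,"dz": 0.0855,"spin": 0},
    {"dx": 0.122,"dy": -0.003,"dz": 0.0855,"spin": 0}
  ]
}}

```text
time: 12.25
tcp_pos: [0.4938, 0.1961, 0.1471]
orientation: [0.715, 0.699, -0.001, -0.001]
contact_force: [-8.8, -0.7, 10.7]
finger_gap: 0.0173
grasp_force: 20.0
```

Call:
{"api": "apply_moves", "payload": {
  "series": [
    {"dx": 0.024,"dy": -0.001,"dz": 0.0095,"spin": 0},
    {"dx": 0.0485,"dy": -0.001,"dz": 0.015,"spin": 0},
    {"dx": 0.073,"dy": -0.002,"dz": 0.0185,"spin": 0},
    {"dx": 0.098,"dy": -0.002,"dz": 0.0195,"spin": 0},
    {"dx": 0.123,"dy": -0.003,"dz": 0.0185,"spin": 0},
    {"dx": 0.148,"dy": -0.003,"dz": 0.015,"spin": 0},
    {"dx": 0.1725,"dy": -0.004,"dz": 0.0095,"spin": 0},
    {"dx": 0.1965,"dy": -0.005,"dz": 0.002,"spin": 0},
    {"dx": 0.1965,"dy": -0.005,"dz": 0.002,"spin": 0}
  ]
}}

```text
time: 13.15
tcp_pos: [0.5729, 0.1939, 0.1466]
orientation: [0.715, 0.699, -0.001, -0.001]
contact_force: [-3.2, 0.5, 0.7]
finger_gap: 0.0176
grasp_force: 20.0
```

Call:
{"api": "apply_moves", "payload": {
  "series": [
    {"dx": 0.023,"dy": 0,"dz": -0.0095,"spin": 0},
    {"dx": 0.0455,"dy": -0.001,"dz": -0.021,"spin": 0},
    {"dx": 0.0665,"dy": -0.001,"dz": -0.035,"spin": 0},
    {"dx": 0.0865,"dy": -0.002,"dz": -0.05,"spin": 0},
    {"dx": 0.105,"dy": -0.002,"dz": -0.067,"spin": 0},
    {"dx": 0.122,"dy": -0.003,"dz": -0.0855,"spin": 0},
    {"dx": 0.122,"dy": -0.003,"dz": -0.0855,"spin": 0},
    {"dx": 0.122,"dy": -0.003,"dz": -0.0855,"spin": 0},
    {"dx": 0.122,"dy": -0.003,"dz": -0.0855,"spin": 0}
  ]
}}

```text
time: 14.05
tcp_pos: [0.6209, 0.1927, 0.1128]
orientation: [0.715, 0.7, -0.001, -0.0]
contact_force: [-5.5, 0.9, -0.7]
finger_gap: 0.0172
grasp_force: 20.0
```

```bash
python3 - <<'E'
from h import *
cap('scene','s8');cap('top','t8');cap('wrist','w8')
o=arm.get_obs();print(o['time'],o['tcp_pos'],o['contact_force'],o['finger_gap'],o['grasp_force'],abs(o['qd']).max())
b=cv2.resize(cv2.imread('pics/s8.png')[110:260,220:400],(480,400),interpolation=cv2.INTER_CUBIC)
a=cv2.resize(cv2.imread('pics/w8.png')[120:420,240:500],(320,370),interpolation=cv2.INTER_CUBIC)
im=np.zeros((400,800,3),np.uint8);im[:,:480]=b;im[:370,480:]=a
cv2.imwrite('pics/s8b.png',im)
E
```

```text
14.2 [0.62084608 0.19268567 0.1129033 ] [-5.88245619  0.76253731 -2.43656871] 0.017515057516001624 19.999828040599823 0.0017506929105205382
```

View pics/s8b.png

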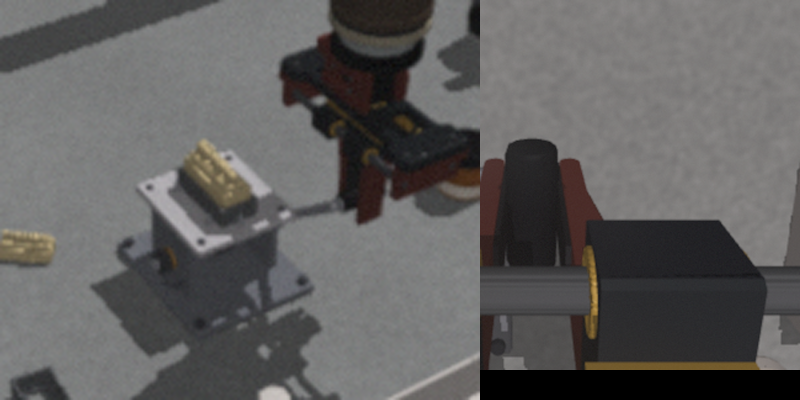

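The picture shows the plaster lifted out of the seated tray at (215,175), with the lever over to +x and held in the fingers at (345,205). I'll hold briefly and hand in.

Call:
{"api": "apply_moves", "payload": {
  "series": [
    {"dx": 0,"dy": 0,"dz": 0,"spin": 0},
    {"dx": 0,"dy": 0,"dz": 0,"spin": 0},
    {"dx": 0,"dy": 0,"dz": 0,"spin": 0},
    {"dx": 0,"dy": 0,"dz": 0,"spin": 0},
    {"dx": 0,"dy": 0,"dz": 0,"spin": 0}
  ]
}}

```text
time: 14.7
tcp_pos: [0.6208, 0.1927, 0.1129]
orientation: [0.714, 0.7, -0.001, -0.0]
contact_force: [-5.2, 1.2, -2.3]
finger_gap: 0.0174
grasp_force: 20.0
```

```bash
python3 -c "
from h import *
o=arm.get_obs();print(o['tcp_pos'],o['grasp_force'])
print(workorder.hand_in())"
```

```text
[0.62078981 0.19267372 0.1128758 ] 19.99974936246872
the job is handed in; nothing more can be done
None
```

I seated and released the tray, swung the lever to about 49° past upright (the top of its lift is 50°), and handed the job in at about 15 s with the lever held and the plaster raised; no verdict came back.

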